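Lay a lacquered plate on the curing rack at the spacer's gap

TASK

Take the plate lifter, slide its blade under the steel plate lying on the short stand, lift the plate and lay it gently on the long rack beside the plate already there, then push it up until plate, spacer and neighbour plate touch, in line with the neighbour. Then put the lifter down flat on the bench, and lift the spacer out and set it on the bench, leaving an even gap of its 12 mm between the two plates. The plates are freshly lacquered: move the plate with the lifter only, never touch a plate with the fingers, do not drop or tip it, and leave the neighbour plate and the other things on the bench where they are.

Things in the scene. Friction and masses are not known exactly. Their poses are not given: they have to be found in the camera images.
- lifter: Plate lifter: a spatula with an upright grip, loose, 350 g, flat on the bench near the middle. Steel blade 3 mm thick, 56 mm wide (y), x = -22 to +108 mm. Dark wooden grip block, 24 mm in x, 40 mm in y, z = 50 to 105 mm, centred on x = 0. In front of it, low, a heel (see lifter_heel). Origin at the blade's underside, straight below the grip; x points to the blade's tip, z up.
- lifter_grip (a point): Centre of the lifter's wooden grip, 82 mm above the blade's underside; axes as the lifter.
- lifter_heel (a point): Front face of the lifter's heel at the blade: a flat upright steel wall 60 mm wide, x = +18 mm, from the blade up to z = 50 mm, that can push a plate's edge. The blade reaches 90 mm in front of it.
- stand: Short pine stand, fixed, left or right of the lifter, holding the plate to be moved. Two slats along its x (roughly away from the robot) at y = -55 and +55 mm, 18 mm wide, x = -65 to +65, tops at z = 40 mm. Between them a channel 92 mm wide, open at both ends, with only 8 mm high battens on its floor. Origin on the bench, at the centre.
- plate: The plate to be moved: steel-grey, 100 mm (x) by 130 mm (y), 6 mm thick, 140 to 280 g, loose, lying on the stand's slats. Origin at the centre of its underside; its x axis starts within 0.08 rad of the stand's x.
- rack: Long pine rack, fixed, on the lifter's other side. Two slats along its x (roughly away from the robot) at y = -55 and +55 mm, 18 mm wide, x = -100 (near end, open) to +177 mm, tops at z = 40 mm; channel between as in the stand. A stop bar lies across the far end, near face at x = +163 mm, top at z = 54 mm. Origin on the bench, below the middle of the place where the plate belongs.
- neighbour: The plate already on the rack, same size as the other, loose, lying against the rack's stop bar; origin at the centre of its underside, about x = +112 mm on the rack, axes as the rack's. Well laid, the new plate lies at x = -112 mm, y = 0 in this frame.
- spacer: Aluminium spacer, loose, 150 g, standing on the rack's slats on the robot's side of the neighbour plate, 1 to 10 mm short of it. An upside-down T: foot 12 mm (x) by 126 mm (y) by 20 mm high; on its middle a tab 12 mm (x) by 30 mm (y), z = 20 to 60 mm. Origin at the centre of its underside; x (thickness) roughly along the rack's x.
- spacer_tab (a point): Point in the spacer's tab where to hold it, 44 mm above the spacer's underside; axes as the spacer.
- tape: Bystander: black tape measure 60 x 34 x 56 mm high, on the bench beyond the lifter; origin at the centre of its underside.
- bracket: Bystander: steel angle bracket 60 x 40 x 52 mm high, on the bench beyond the lifter, near the tape measure (x 0.65 m or more); the bench between stand and rack is otherwise free but for the lifter; origin at the centre of its underside.
- mug: Bystander: white mug, 80 mm wide, 90 mm high, far left.
- carton: Bystander: cardboard box 160 x 90 x 60 mm high, far right.
- driver: Bystander: screwdriver lying at the left.
- jar: Bystander: clear jar with a black cap, 70 mm wide, 80 mm high, at the right.
- offcut: Bystander: pine offcut 70 x 120 x 22 mm, far left.
Mind the look-alikes: they are no part of the job. What is shaped like the stand but purple is not meant. Of the things that look like the spacer, the smaller one is meant.

How it is judged (in metres and radians):
On the way, in this order (a step that is already met when the one before it is completed fails the run):
1. the plate is carried by the lifter, clear of the stand (height (world z) of plate above 0.052 m and contact force between plate and lifter above 0.5 N and contact force between plate and stand below 0.05 N), for 0.2 s.
2. the plate lies on the rack, pushed up to the spacer, and the spacer stands against the neighbour (z of plate in the frame of rack between 0.037 and 0.044 m and x of plate in the frame of neighbour between -0.116 and -0.11 m and y of plate in the frame of neighbour between -0.012 and 0.012 m and angle between the x axis of plate and the x axis of neighbour, either way round below 0.035 rad and x of spacer in the frame of neighbour between -0.0595 and -0.053 m and z of spacer in the frame of rack between 0.037 and 0.044 m), for 0.2 s.
3. the lifter lies flat on the bench, let go (height (world z) of lifter below 0.005 m and angle between lifter's own z axis and vertical below 0.05 rad and contact force between the fingers and lifter below 0.1 N), for 0.2 s.
At the end, for the whole second after the job is handed in: Plate flat on the rack, gap to neighbour 10 to 16 mm, square within 0.035 rad, in line within 12 mm; neighbour moved under 6 mm; lifter flat on the bench and spacer standing or lying on the bench, both released, still and clear of the plate (all of step 3 and z of plate in the frame of rack between 0.037 and 0.044 m and x of plate in the frame of neighbour between -0.116 and -0.11 m and y of plate in the frame of neighbour between -0.012 and 0.012 m and angle between the x axis of plate and the x axis of neighbour, either way round below 0.035 rad and distance of neighbour from where it was at the start of the episode below 0.006 m and height (world z) of spacer_tab below 0.05 m and linear speed of each of spacer, plate below 0.02 m/s and contact force between the fingers and spacer below 0.1 N and contact force between each of lifter, spacer and plate below 0.05 N); the robot touches nothing.
It fails at once if the fingers touch a lacquered plate (contact force between the fingers and plate above 0.3 N or contact force between the fingers and neighbour above 0.3 N).
It fails at once if the plate is tipped by more than 0.35 rad or falls below the slats (angle between plate's own z axis and vertical above 0.35 rad or height (world z) of plate below 0.03 m).
It fails at once if the plate falls freely (faster than 0.5 m/s while off the lifter) (linear speed of plate above 0.5 m/s and contact force between plate and lifter below 0.05 N).
It fails at once if the neighbour plate is shifted by more than 15 mm (distance of neighbour from where it was at the start of the episode above 0.015 m).
It fails at once if a bystander is moved by more than 30 mm (distance of any of tape, bracket, mug, carton, driver, jar, offcut from where it was at the start of the episode above 0.03 m).
It also fails if it takes over 69 s, if anything falls off the work surface, if the arm or the gripper's body presses on something with over 40 N, if the wrist force passes 120 N, or if a joint passes its speed limit or range.

ROBOT

A 6-joint arm with a two-finger parallel gripper is mounted at the origin on the work surface. World frame = base frame: x ahead of the robot, y to its left, z up, the work surface at z = 0. Lengths are in mm, angles in rad, forces in N, time in s.
With the tool pointing down it reaches from about 325 to 850 mm from the base axis. Payload 4.4 kg.
Tool frame: the origin (TCP) lies at the very end of the fingers, on their centre line; the grasp point (between the pads) lies 19 mm behind it; z points along the fingers, y is the line along which they close (so a half turn about z gives the same grasp; the last joint's range is limited). The gripper opens to 94 mm and grips with 3 to 60 N. Pads are 16 mm wide; open, the fingers measure 119 mm over their backs; the gripper's body (75 mm by 177 mm) begins 78 mm behind the grasp point.
Start: joints at [-1.363, 0.207, 1.542, -0, 1.393, -0.15], TCP at [201.361, -538.592, 205.447] pointing down, gripper open.
Joint ranges: [-2.73, 2.73], [-0.86, 2.22], [0.23, 2.46], [-1.11, 4.25], [0.08, 2.63], [-2.82, 2.82]. Speed limits (rad/s): [2.79, 2.79, 3.14, 3.14, 3.14, 3.14].

INTERFACE

Orientations are given as a 3x3 rotation matrix whose columns are the frame's x, y, z axes.
In Python, from workcell import bot, claw, cams gives the robot as it stands. Calls block until the motion is done:
- bot.goto(position, orientation): joint-space move of the TCP to a pose.
- bot.line_to(position, attitude=None, max_speed=150, f_stop=None): straight line of the TCP; attitude=None keeps the orientation; max_speed is the mean speed in mm/s. With f_stop (N) it stops when the force on the tool has changed by that much, and returns True; else False.
- bot.move_j(angles): joint-space move.
- claw.command_gripper(opening, squeeze=None): finger opening in mm; squeeze is the grip in N (None keeps the last); returns when the fingers have stopped.
- bot.wait(seconds).
- bot.inverse_kinematics(position, orientation): joint angles nearest the present ones, or None.
- cams.grab_frame(name): name is "scene" or "top"; returns a dict with "pixels" (400x640x3 uint8, blue, green, red), "fx", "fy", "cx", "cy" (pixels), "k1" (the pictures are not rectified: a ray, as slopes to the right and down, at radius r is drawn at 1 + k1 r^2 times it, then the intrinsics apply), "rvec" (rotation vector, rad) and "tvec" (3), from world to camera coordinates, as OpenCV has them. Camera axes: x right, y down, z forward; pixel columns grow to the right and rows downward; lengths in mm; the calibration is good to about 2 mm. A picture is of the moment at which its call begins. There is no depth.
A pose or a line that the arm cannot do raises bot.MotionError and nothing moves.
- bot.sign_off(): hands the job in; it is judged then, once.
Readings, each from a call of its own:
- bot.get_time(): time.
- bot.get_joint_positions(): joint angles.
- bot.get_dq(): joint speeds.
- bot.get_joint_torque(): joint torques, N m.
- bot.get_ee_pos(): TCP position.
- bot.get_tcp_rot(): TCP orientation.
- bot.get_force(): force on the tool from outside, world axes, zero at the start.
- bot.get_torque(): the same for the moment, N m.
- bot.get_finger_gap(): finger opening in mm.
- bot.get_gripper_force(): force on a finger pad.
Only numpy, scipy, OpenCV 4.12 (cv2) and the standard library are available. Lean on these libraries where they do the work, as an engineer would, in place of code of your own. Each camera call takes 0.05 s, during which the arm holds its last target. There are 200 camera calls.

## Working session

There is one attempt and no reset: what is moved stays moved. The work goes in short steps, each a Python script; the robot and the scene stay as the last script left them, time stands still between calls to the robot, and variables do not carry over. Pictures are saved under pics/ and viewed, at most 10 in all, crops included, and the job is handed in when it is done.

```bash
mkdir -p pics; ls; python3 - <<'E'
from workcell import bot,claw,cams
import cv2,numpy as np
for n in("scene","top"):
    f=cams.grab_frame(n); cv2.imwrite(f"pics/{n}0.png",f["pixels"])
    print(n,{k:np.round(v,4).tolist() for k,v in f.items() if k!="pixels"})
print(bot.get_time())
E
```

```text
pics
scene {'fx': 417.8024, 'fy': 417.8024, 'cx': 314.6115, 'cy': 200.8678, 'k1': -0.0775, 'rvec': [1.3114, 2.1665, -0.9615], 'tvec': [213.7559, -240.9555, 1647.8756]}
top {'fx': 486.0465, 'fy': 486.0465, 'cx': 320.9707, 'cy': 204.9726, 'k1': -0.0181, 'rvec': [2.1144, -2.1776, 0.1581], 'tvec': [-1.2134, 521.6568, 1712.5408]}
0.1
```

View pics/top0.png

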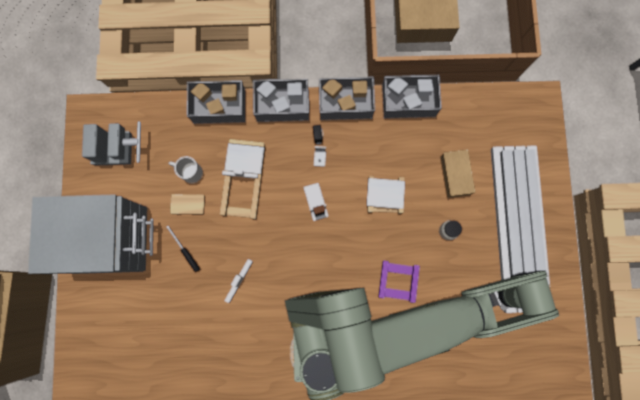

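View pics/scene0.png

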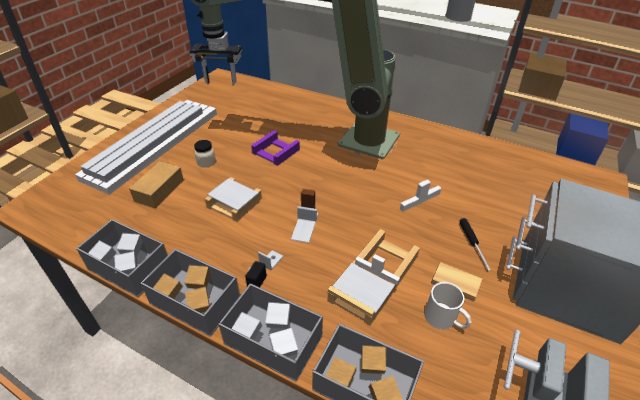

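Spacer look-alikes: one on the rack at top (244,175) / scene (377,266), one on the bench at top (239,281) / scene (421,195). The bench one looks bigger and is not on the rack, so the rack one fits. The purple stand at (400,281) is a decoy. The real stand is at (386,195), the rack at (242,180) and the lifter at (316,202). I'll confirm this on enlarged crops.

```bash
python3 - <<'E'
import cv2
a=cv2.imread("pics/top0.png")[130:310,205:425]
cv2.imwrite("pics/top0c.png",cv2.resize(a,None,fx=3.3,fy=3.3,interpolation=cv2.INTER_CUBIC))
a=cv2.imread("pics/scene0.png")[165:325,195:455]
cv2.imwrite("pics/scene0c.png",cv2.resize(a,None,fx=3,fy=3,interpolation=cv2.INTER_CUBIC))
E
```

```text
(no output)
```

View pics/top0c.png

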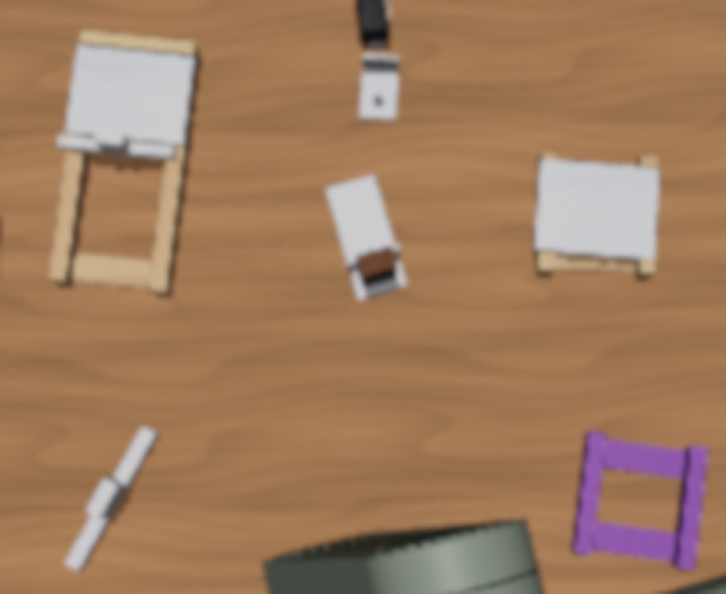

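View pics/scene0c.png

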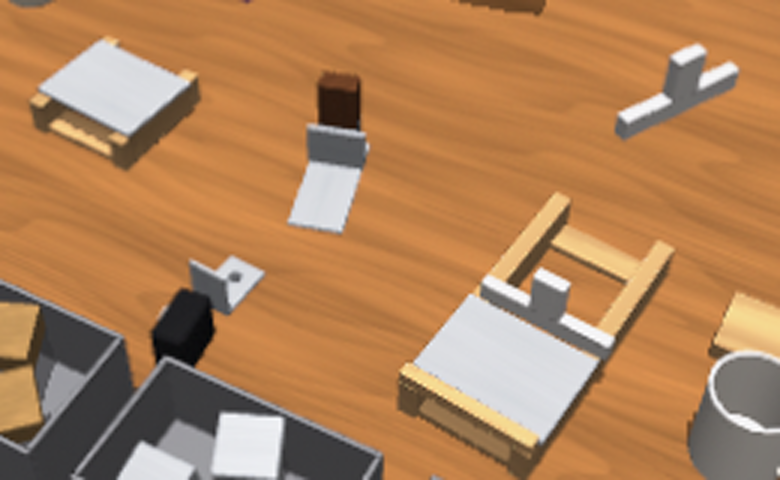

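The crops confirm it. The spacer on the rack (top crop (115,147)) has its foot spanning the 128 mm rack. The bench one (top crop (110,497)) is longer and bigger, so it's the decoy. The plate on the stand is at crop (598,208) and the lifter at (365,235), tip pointing away and slightly left. I'll fit poses by silhouette in both views.

```bash
cat > fit.py <<'E'
import cv2,numpy as np
from scipy.optimize import minimize
S=4
def proj(P,f):
    R=cv2.Rodrigues(np.array(f["rvec"],float))[0]
    c=np.asarray(P,float)@R.T+np.ravel(f["tvec"]); s=c[:,:2]/c[:,2:]
    s=s*(1+f["k1"]*(s**2).sum(1))[:,None]
    return s*[f["fx"],f["fy"]]+[f["cx"],f["cy"]]
def box(x0,x1,y0,y1,z0,z1): return np.array([[x,y,z] for x in(x0,x1) for y in(y0,y1) for z in(z0,z1)],float)
def place(B,p,z=0):
    c,s=np.cos(p[2]),np.sin(p[2]); return np.c_[B[:,0]*c-B[:,1]*s+p[0],B[:,0]*s+B[:,1]*c+p[1],B[:,2]+z]
def greys(f,inv=False):
    h=f["pixels"].astype(float); sat=1-h.min(2)/np.maximum(h.max(2),1)
    return np.clip((0.35-sat)/0.2,0,1)
def render(f,items,win):
    x0,y0,x1,y1=win; m=np.zeros(((y1-y0)*S,(x1-x0)*S),np.float32)
    for V,val in items:
        q=cv2.convexHull(((proj(V,f)-[x0-.5,y0-.5])*S*16).astype(np.int32))
        cv2.fillConvexPoly(m,q,val,cv2.LINE_8,4)
    return cv2.resize(m,None,fx=1/S,fy=1/S,interpolation=cv2.INTER_AREA)
def fit(frames,model,p0,pad=8,scale=None):
    """model(p,name)->[(verts,val)] painter order; returns params and mean abs mismatch"""
    J=[]
    for n,f in frames.items():
        a=np.vstack([proj(V,f) for V,_ in model(p0,n)])
        w=np.r_[a.min(0)-pad,a.max(0)+pad].astype(int); J.append((n,f,w,greys(f)[w[1]:w[3],w[0]:w[2]]))
    def cost(q): return sum((np.abs(render(f,model(q,n),w)-g)**2).sum() for n,f,w,g in J)
    sc=np.array(scale if scale else [12,12,.12]*(len(p0)//3))
    best=None
    for k in range(3):
        x=p0 if best is None else best.x
        sim=np.vstack([x]+[x+sc*e*(1 if k%2==0 else -.5) for e in np.eye(len(p0))])
        best=minimize(cost,x,method="Nelder-Mead",options=dict(initial_simplex=sim,xatol=.02,fatol=.01,maxiter=600))
    return best.x,best.fun
PL=box(-50,50,-65,65,0,6)
def plate(p,n): return [(place(PL,p,40),1)]
def lifter(p,n):
    b=(place(box(-22,108,-28,28,0,3),p),1); h=(place(box(12,18,-30,30,0,50),p),1); g=(place(box(-12,12,-20,20,50,105),p),0)
    return [b,h,g] if n=="top" else [g,b,h]
FT=box(-6,6,-63,63,0,20);TB=box(-6,6,-15,15,20,60)
def rackset(p,n): return [(place(PL,p[:3],40),1),(place(FT,p[3:],40),1),(place(TB,p[3:],40),1)]
def unproj(uv,f,z):
    from scipy.optimize import fsolve
    return fsolve(lambda q:proj([[q[0],q[1],z]],f)[0]-uv,[500,0])
E
cat > m0.py <<'E'
from workcell import bot,cams
from fit import *
F={n:cams.grab_frame(n) for n in("top","scene")}
t=F["top"]; up=lambda u,v,z:unproj([(u+.5)/3.3-.5+205,(v+.5)/3.3-.5+130],t,z)
pc=up(598,208,46); lf=(up(342,246,0)+up(388,235,0))/2; nb=up(130,95,46); sp=up(115,147,60)
for name,m,p0 in(("plate",plate,[*pc,-.05]),("lifter",lifter,[*lf,.27]),("rack",rackset,[*nb,-.08,*sp,-.08])):
    for fr in(F,{"top":t},{"scene":F["scene"]}):
        x,c=fit(fr,m,np.array(p0)); print(name,list(fr),np.round(p0,2),np.round(x,3),round(c,1))
f={n:F[n]["pixels"].copy() for n in F}
for n,c in (("slats",0),):
    for nm,q in(("rackL near-out",(50,280)),("rackR near-out",(170,294)),("rackL far",(80,32)),("rackR far",(196,42)),("stL near",(538,274)),("stR near",(655,276)),("stR far",(657,157)),("stL far",(541,155))):
        print(nm,np.round(up(*q,54 if "rack" in nm and "far" in nm else 40)))
E
python3 m0.py
```

```text
plate ['top', 'scene'] [ 5.5804e+02 -2.5133e+02 -5.0000e-02] [ 5.55393e+02 -2.49965e+02 -1.09000e-01] 59.7
plate ['top'] [ 5.5804e+02 -2.5133e+02 -5.0000e-02] [ 5.57816e+02 -2.49802e+02 -1.13000e-01] 35.8
plate ['scene'] [ 5.5804e+02 -2.5133e+02 -5.0000e-02] [ 5.54280e+02 -2.50437e+02 -1.05000e-01] 6.8
lifter ['top', 'scene'] [5.3671e+02 4.0700e+00 2.7000e-01] [ 4.96094e+02 -8.39300e+00  2.60000e-01] 131.3
lifter ['top'] [5.3671e+02 4.0700e+00 2.7000e-01] [ 5.00965e+02 -7.14200e+00  2.58000e-01] 69.8
lifter ['scene'] [5.3671e+02 4.0700e+00 2.7000e-01] [ 4.94903e+02 -8.77300e+00  2.60000e-01] 34.2
rack ['top', 'scene'] [ 6.9959e+02  2.5828e+02 -8.0000e-02  6.3851e+02  2.7278e+02 -8.0000e-02] [ 6.90976e+02  2.60703e+02 -1.38000e-01  6.38053e+02  2.72897e+02
 -1.20000e-01] 228.4
rack ['top'] [ 6.9959e+02  2.5828e+02 -8.0000e-02  6.3851e+02  2.7278e+02 -8.0000e-02] [ 7.03109e+02  2.57754e+02 -1.40000e-01  6.42156e+02  2.73434e+02
 -1.28000e-01] 50.3
rack ['scene'] [ 6.9959e+02  2.5828e+02 -8.0000e-02  6.3851e+02  2.7278e+02 -8.0000e-02] [ 6.90024e+02  2.60799e+02 -1.39000e-01  6.36769e+02  2.72642e+02
 -1.24000e-01] 49.6
rackL near-out [497. 348.]
rackR near-out [478. 217.]
rackL far [771. 312.]
rackR far [755. 184.]
stL near [ 488. -183.]
stR near [ 482. -311.]
stR far [ 614. -320.]
stL far [ 620. -192.]
```

```bash
cat > arm.py <<'E'
from workcell import bot,claw,cams
import numpy as np
def rot(a):  # fingers closing along world direction a, tool down
    y=np.array([np.cos(a),np.sin(a),0]); z=np.array([0,0,-1.]); return np.c_[np.cross(y,z),y,z]
def fwd(a,d): return np.array([np.cos(a),np.sin(a)])*d
def state(s=""):
    print(s,"t",round(bot.get_time(),1),"tcp",np.round(bot.get_ee_pos(),1),"F",np.round(bot.get_force(),2),"gap",round(bot.get_finger_gap(),1),"gf",round(bot.get_gripper_force(),1))
E
python3 - <<'E'
from arm import *
from fit import *
F={n:cams.grab_frame(n) for n in("top","scene")}
def rs(p,n): return [(place(PL,p[:3],40),1),(place(box(51,65,-64,64,0,14),p[:3],40),0)]+rackset(p,n)[1:]
for fr in (F,{"scene":F["scene"]}):
    x,c=fit(fr,rs,np.array([701,258,-.135,641,273,-.125])); print(np.round(x,3),round(c,1))
print(np.round(bot.get_tcp_rot(),2).tolist())
for s in(0,np.pi):
    for p,a in(((498,-8,63),.26),((488,-244,100),-.1),((370,-235,95),-.1),((520,282,150),-.135),((410,297,95),-.135),((480,-60,63),0),((640,272,65),np.pi/2-.13)):
        q=bot.inverse_kinematics(np.array(p,float),rot(a+s)); print(s>0,p,None if q is None else np.round(q,2))
E
```

```text
[ 6.99102e+02  2.59475e+02 -1.33000e-01  6.37534e+02  2.73023e+02
 -1.11000e-01] 195.6
[ 6.98329e+02  2.59581e+02 -1.42000e-01  6.36428e+02  2.72996e+02
 -1.26000e-01] 72.5
[[0.94, 0.35, -0.0], [0.35, -0.94, 0.0], [0.0, -0.0, -1.0]]
False (498, -8, 63) [-0.19  0.22  1.86 -0.    1.07 -0.45]
False (488, -244, 100) [-0.62  0.26  1.71 -0.    1.17 -0.52]
False (370, -235, 95) [-0.76  0.04  1.97 -0.    1.12 -0.66]
False (520, 282, 150) [ 0.35  0.29  1.56 -0.    1.29  0.49]
False (410, 297, 95) [ 0.46  0.18  1.81 -0.    1.14  0.59]
False (480, -60, 63) [-0.3   0.19  1.89 -0.    1.06 -0.3 ]
False (640, 272, 65) [ 0.28  0.58  1.33 -0.    1.23 -1.16]
True (498, -8, 63) [-0.19  0.22  1.86 -0.    1.07  2.69]
True (488, -244, 100) [-0.62  0.26  1.71 -0.    1.17  2.62]
True (370, -235, 95) [-0.76  0.04  1.97 -0.    1.12  2.48]
True (520, 282, 150) [ 0.35  0.29  1.56 -0.    1.29 -2.66]
True (410, 297, 95) [ 0.46  0.18  1.81 -0.    1.14 -2.55]
True (480, -60, 63) None
True (640, 272, 65) [ 0.28  0.58  1.33 -0.    1.23  1.98]
```

```bash
python3 - <<'E'
from arm import *
from fit import *
claw.command_gripper(70,40)
R=rot(.26); p=np.array([498,-8.])
bot.goto(np.r_[p,150],R); state()
if bot.line_to(np.r_[p,64],max_speed=120,f_stop=6): print("touch")
state(); claw.command_gripper(0,40); state("gripped")
bot.line_to(np.r_[p,194],max_speed=150); bot.wait(.3); state("up")
F={n:cams.grab_frame(n) for n in("top","scene")}
cv2.imwrite("pics/up.png",F["scene"]["pixels"][90:290,180:440].repeat(3,0).repeat(3,1))
E
```

```text
t 3.1 tcp [498.3  -8.8 150.2] F [-0.78  0.56  0.35] gap 70.0 gf 0.0
 t 3.9 tcp [498.8  -8.2  64.6] F [ 0.35 -0.    0.98] gap 70.1 gf 0.0
gripped t 4.7 tcp [497.8  -8.1  64. ] F [-0.97 -0.83  1.18] gap 24.2 gf 40.0
up t 6.0 tcp [497.6  -7.9 193.3] F [ 0.18 -0.39 -3.1 ] gap 23.8 gf 40.0
```

View pics/up.png

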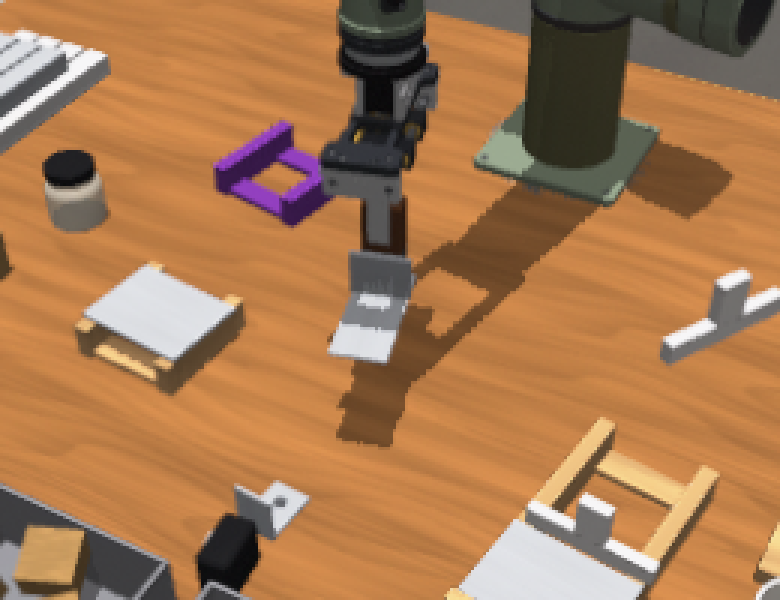

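The lifter is gripped level, with the blade at crop (370,335). Next I slide it under the plate.

```bash
python3 - <<'E'
from arm import *
from fit import *
a=-.105; R=rot(a); P=np.array([556,-250.])
s=P-fwd(a,178)
bot.line_to(np.r_[s,194],R,max_speed=250); 
bot.line_to(np.r_[s,88],max_speed=150); state("low")
print(bot.line_to(np.r_[P-fwd(a,67),88],max_speed=90,f_stop=8)); state("in")
F={n:cams.grab_frame(n) for n in("top","scene")}
cv2.imwrite("pics/in.png",np.hstack([F["scene"]["pixels"][120:250,170:300].repeat(3,0).repeat(3,1),F["top"]["pixels"][130:260,330:460].repeat(3,0).repeat(3,1)]))
E
```

```text
low t 8.1 tcp [ 379.8 -231.7   88.8] F [ 0.56  0.17 -3.1 ] gap 23.9 gf 40.0
False
in t 9.5 tcp [ 489.1 -242.9   87.9] F [-0.09  1.   -3.94] gap 23.7 gf 40.0
```

View pics/in.png

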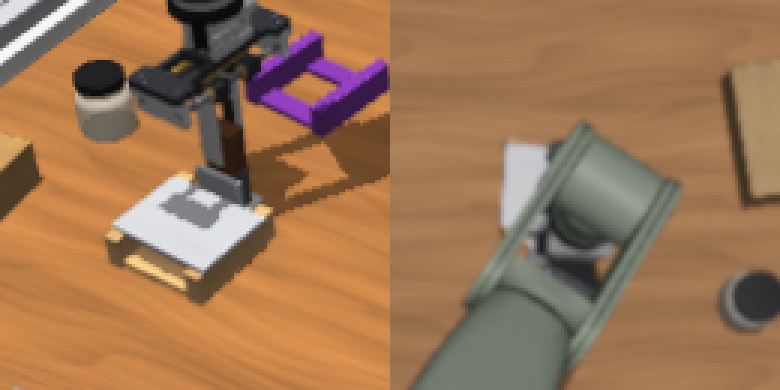

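The heel stands at the plate's near edge, centred (left crop (222,185)), and the blade is in the channel. I'll nudge 2 mm more so it's flush, then lift.

```bash
python3 - <<'E'
from arm import *
from fit import *
a=-.105; P=np.array([556,-250.])
q=P-fwd(a,65)
bot.line_to(np.r_[q,88],max_speed=30,f_stop=8); state("nudge")
bot.line_to(np.r_[q,106],max_speed=25); state("touching")
bot.line_to(np.r_[q,170],max_speed=60); bot.wait(.3); state("lifted")
F={n:cams.grab_frame(n) for n in("top","scene")}
s={"scene":F["scene"]}
z=170-64+3
x,c=fit(s,lambda p,n:[(place(PL,p,z),1)],np.array([556,-250,a]),pad=4); print(np.round(x,3),c)
cv2.imwrite("pics/lifted.png",F["scene"]["pixels"][90:250,150:330].repeat(3,0).repeat(3,1))
E
```

```text
nudge t 9.9 tcp [ 491.  -243.1   88. ] F [-1.17  0.59 -3.54] gap 23.6 gf 40.0
touching t 10.7 tcp [ 491.2 -243.   105.7] F [ 0.31  0.6  -6.1 ] gap 23.5 gf 40.0
lifted t 12.2 tcp [ 491.2 -243.1  169.7] F [-0.37  0.09 -6.08] gap 23.9 gf 40.0
[ 5.56568e+02 -2.50636e+02 -1.07000e-01] 353.14186286723765
```

View pics/lifted.png

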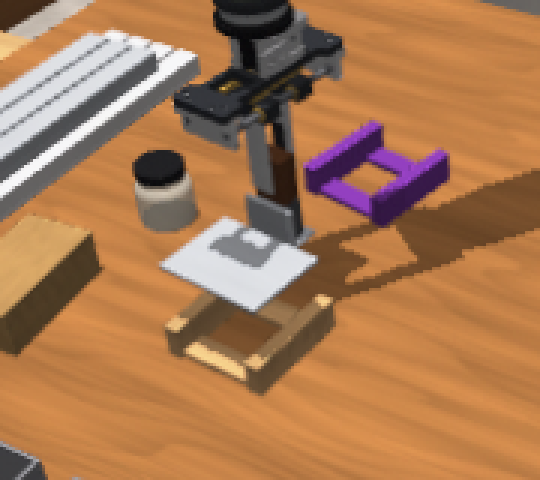

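The plate is carried level, flush to the heel (crop (240,262)), and weighs about 260 g. Now I carry it to the rack and lay it 30 mm short of its place.

```bash
python3 - <<'E'
from arm import *
from fit import *
N=np.array([700,259.]); a=-.136
left=lambda d:np.array([-np.sin(a),np.cos(a)])*d
q=N-fwd(a,112+30+66.5)+left(.5)
print(q)
bot.line_to(np.r_[q,170],rot(a),max_speed=120)
bot.line_to(np.r_[q,110],max_speed=60); state()
bot.line_to(np.r_[q,88],max_speed=20); bot.wait(.2); state("laid")
F={n:cams.grab_frame(n) for n in("top","scene")}
cv2.imwrite("pics/laid.png",np.hstack([F["scene"]["pixels"][170:330,300:440].repeat(3,0).repeat(3,1),F["top"]["pixels"][110:270,200:320].repeat(3,0).repeat(3,1)]))
x,c=fit({"scene":F["scene"]},plate,np.array([*(N-fwd(a,142)),a]),pad=3); print(np.round(x,3),c)
d=x[:2]-N; print("rel N", d@[np.cos(a),np.sin(a)], d@[-np.sin(a),np.cos(a)])
E
```

```text
[493.49302839 287.76405183]
 t 18.1 tcp [494.1 288.  110.6] F [ 0.19  0.38 -6.25] gap 23.8 gf 40.0
laid t 19.5 tcp [493.5 287.8  88. ] F [ 0.2   1.04 -3.26] gap 23.6 gf 40.0
[ 5.59329e+02  2.79055e+02 -1.38000e-01] 748.2397730342046
rel N -142.0915511275732 0.7972069131028994
```

View pics/laid.png

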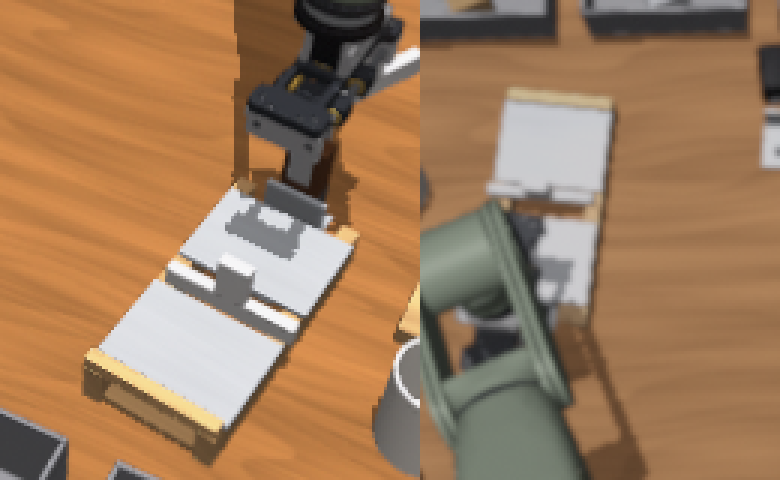

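The plate lies flat in line with the neighbour (left crop (265,250)), with a clear gap to the spacer at (235,290). Now I push it up.

```bash
python3 - <<'E'
from arm import *
from fit import *
N=np.array([700,259.]); a=-.136
left=lambda d:np.array([-np.sin(a),np.cos(a)])*d
Q=lambda d:np.r_[N-fwd(a,112-d+66.5)+left(.5),88]
bot.line_to(Q(-12),max_speed=40,f_stop=12); state("a")
print(bot.line_to(Q(8),max_speed=12,f_stop=6)); state("b")
e=bot.get_ee_pos(); print("travel",(np.array(e)-Q(0))[:2]@fwd(a,1))
bot.wait(.3); state("c")
f=cams.grab_frame("scene"); t=cams.grab_frame("top")
cv2.imwrite("pics/pushed.png",np.hstack([f["pixels"][170:330,300:440].repeat(3,0).repeat(3,1),t["pixels"][110:270,200:320].repeat(3,0).repeat(3,1)]))
E
```

```text
a t 20.2 tcp [512.1 285.2  88.1] F [ 0.27  0.54 -3.54] gap 23.8 gf 40.0
True
b t 21.2 tcp [519.5 283.5  86.3] F [ 0.4   0.13 -3.72] gap 23.5 gf 40.0
travel -3.6534874226834106
c t 21.5 tcp [516.9 283.1  84.5] F [-0.67  0.07 -3.23] gap 23.9 gf 40.0
```

View pics/pushed.png

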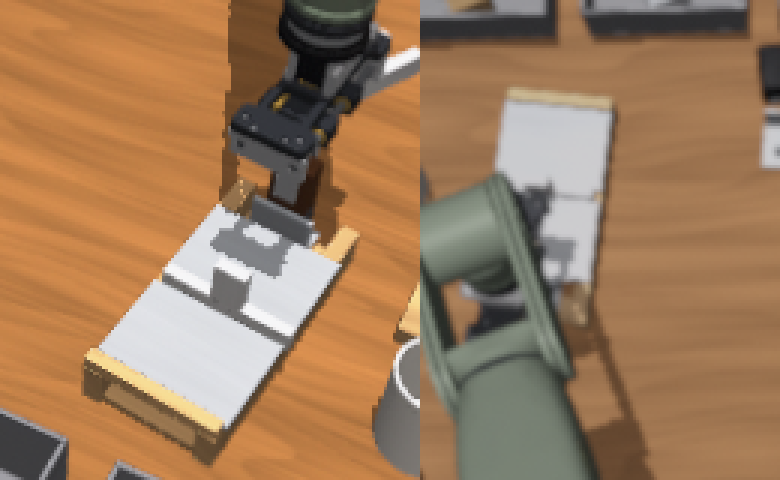

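The plate, spacer and neighbour look nearly closed up (crop (230,300)), but the arm eased back after stopping. I'll push again with a higher threshold to confirm the hard stop.

```bash
python3 - <<'E'
from arm import *
from fit import *
N=np.array([700,259.]); a=-.136
left=lambda d:np.array([-np.sin(a),np.cos(a)])*d
Q=lambda d:np.r_[N-fwd(a,112-d+66.5)+left(.5),86]
d=-3.6
while d<8:
    bot.line_to(Q(d),max_speed=15); bot.wait(.1)
    fs=np.mean([np.array(bot.get_force())[:2]@fwd(a,1) for _ in range(5)]); e=np.array(bot.get_ee_pos())[:2]
    print(round(d,1),"pos",round((e-Q(0)[:2])@fwd(a,1),2),"F",round(fs,2))
    if fs<-8: break
    d+=1
bot.wait(.2); state()
E
```

```text
-3.6 pos -3.58 F 0.08
-2.6 pos -2.62 F 0.17
-1.6 pos -2.08 F -2.14
-0.6 pos -1.93 F -5.28
0.4 pos -1.85 F -6.97
1.4 pos -1.76 F -8.82
 t 24.0 tcp [521.5 283.9  85.5] F [-8.36  1.53  1.24] gap 23.7 gf 40.0
```

It's a firm stop at -1.9 mm: the force builds up without motion, so the chain is closed. I'll ease off, retract and check.

```bash
python3 - <<'E'
from arm import *
from fit import *
N=np.array([700,259.]); a=-.136
left=lambda d:np.array([-np.sin(a),np.cos(a)])*d
Q=lambda d,z:np.r_[N-fwd(a,112-d+66.5)+left(.5),z]
bot.line_to(Q(-6,85),max_speed=20); state("eased")
bot.line_to(Q(-10,80),max_speed=30)
bot.line_to(Q(-120,80),max_speed=90)
bot.line_to(Q(-120,150),max_speed=120)
L=np.array([480,-60.])
bot.line_to(np.r_[L,150],rot(0),max_speed=220)
F={n:cams.grab_frame(n) for n in("top","scene")}
def rs(p,n):
    s=p[3:6]; k=p[:3]; return [(place(PL,k,40),1),(place(box(51,65,-64,64,0,14),k,40),0),(place(PL,p[6:],40),1),(place(FT,s,40),1),(place(TB,s,40),1)]
for fr in(F,{"top":F["top"]},{"scene":F["scene"]}):
    x,c=fit(fr,rs,np.array([*N,a,*(N-fwd(a,56)),a,*(N-fwd(a,112)),a]),pad=4)
    b=x[2]; M=np.array([[np.cos(b),np.sin(b)],[-np.sin(b),np.cos(b)]])
    print(np.round(x,2),round(c,1),"spacer",np.round(M@(x[3:5]-x[:2]),1),"plate",np.round(M@(x[6:8]-x[:2]),1),"dyaw",np.round(x[8]-b,3))
state()
cv2.imwrite("pics/chk.png",np.hstack([F["scene"]["pixels"][190:320,310:430].repeat(4,0).repeat(4,1)[:520,:],F["top"]["pixels"][130:260,205:280].repeat(4,0).repeat(4,1)]))
E
```

```text
eased t 24.5 tcp [518.  284.4  85.2] F [ 0.16 -0.2  -3.07] gap 24.3 gf 40.0
[ 6.9951e+02  2.5969e+02 -1.4000e-01  6.4369e+02  2.7204e+02 -1.5000e-01
  5.8763e+02  2.7539e+02 -1.3000e-01] 128.4 spacer [-57.    4.5] plate [-1.13e+02  1.00e-01] dyaw 0.004
[ 7.0574e+02  2.5779e+02 -1.4000e-01  6.4616e+02  2.7181e+02 -1.4000e-01
  5.8793e+02  2.7458e+02 -1.4000e-01] 64.7 spacer [-61.    5.4] plate [-119.    -0.2] dyaw 0.006
[ 6.9858e+02  2.5974e+02 -1.4000e-01  6.4380e+02  2.7237e+02 -1.1000e-01
  5.8729e+02  2.7532e+02 -1.4000e-01] 12.3 spacer [-56.   5.] plate [-1.124e+02  1.000e-01] dyaw 0.0
 t 28.9 tcp [479.8 -59.2 150. ] F [ 0.53  0.48 -2.96] gap 23.5 gf 40.0
```

View pics/chk.png

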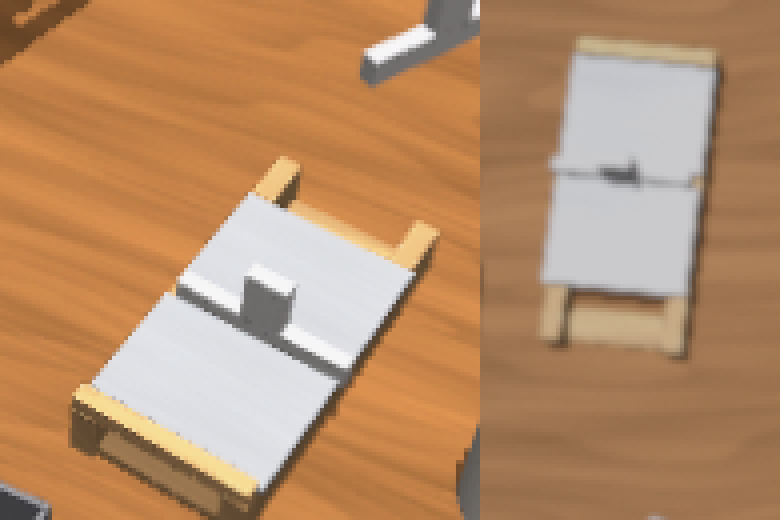

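The scene fit is clean: plate at -112.4 mm, lateral 0.1 mm, yaw 0, spacer at -56 mm. All three touch. Now I put the lifter down.

```bash
python3 - <<'E'
from arm import *
from fit import *
L=np.array([480,-60.])
bot.line_to(np.r_[L,72],max_speed=100)
print(bot.line_to(np.r_[L,61],max_speed=15,f_stop=3)); state("down")
claw.command_gripper(60); bot.wait(.2); state("open")
bot.line_to(np.r_[L,190],max_speed=150)
S=np.array([644,272.]); a=-.136; R=rot(np.pi/2+a)
bot.line_to(np.r_[S,190],R,max_speed=200)
f=cams.grab_frame("scene")
x,c=fit({"scene":f},lifter,np.array([480,-60,0.]),pad=4); print(np.round(x,3),round(c,1)); state()
cv2.imwrite("pics/lifterdown.png",np.hstack([f["pixels"][130:280,250:350],f["pixels"][130:280,320:440]]).repeat(3,0).repeat(3,1))
E
```

```text
True
down t 30.4 tcp [480.2 -60.1  64. ] F [-0.07 -0.92  4.16] gap 23.9 gf 40.0
open t 31.3 tcp [478.2 -59.4  62.5] F [-0.33  0.24  0.26] gap 60.3 gf 0.0
[ 4.77499e+02 -6.02800e+01 -2.00000e-03] 15.6
 t 34.4 tcp [643.9 271.4 190.2] F [ 0.01  0.33 -0.01] gap 60.1 gf 0.0
```

View pics/lifterdown.png

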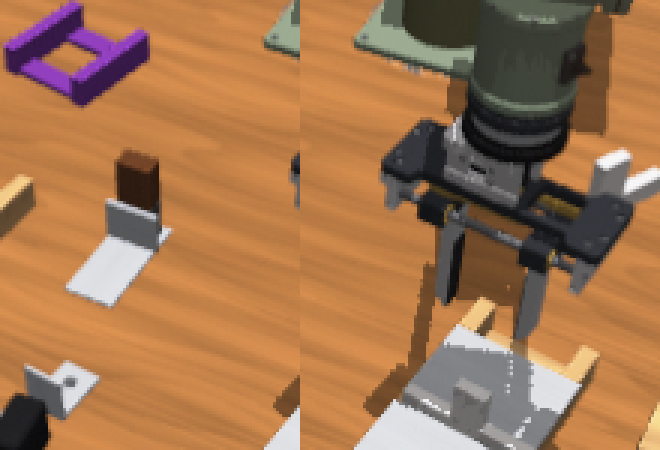

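The lifter lies flat at (477,-60), let go (left crop (120,255)). The gripper hangs over the spacer tab at (470,400). Now I take the spacer out.

```bash
python3 - <<'E'
from arm import *
from fit import *
S=np.array([645,271.6]); a=-.138; R=rot(np.pi/2+a)
bot.line_to(np.r_[S,110],R,max_speed=150)
if bot.line_to(np.r_[S,67],max_speed=60,f_stop=5): print("TOUCH")
state("at"); claw.command_gripper(0,20); state("grip")
bot.line_to(np.r_[S,100],max_speed=40); state("up")
bot.line_to(np.r_[S,160],max_speed=100)
f=cams.grab_frame("scene")
def two(p,n): return [(place(PL,p[:3],40),1),(place(box(51,65,-64,64,0,14),p[:3],40),0),(place(PL,p[3:],40),1)]
N=np.array([698.6,259.7])
B=np.array([440,120.])
bot.line_to(np.r_[B,160],rot(np.pi/2),max_speed=200)
f=cams.grab_frame("scene")
x,c=fit({"scene":f},two,np.array([*N,a,*(N-fwd(a,112)),a]),pad=3)
b=x[2]; M=np.array([[np.cos(b),np.sin(b)],[-np.sin(b),np.cos(b)]])
print(np.round(x,3),round(c,1),"plate",np.round(M@(x[3:5]-x[:2]),1),"dyaw",np.round(x[5]-b,3)); state("over bench")
E
```

```text
at t 35.9 tcp [645.3 271.7  67.2] F [-0.08  0.71  0.29] gap 59.9 gf 0.0
grip t 36.5 tcp [645.2 271.7  67.3] F [-0.16  0.96  0.74] gap 29.7 gf 20.0
up t 37.5 tcp [644.7 271.5  99.6] F [ 0.12  0.18 -0.77] gap 29.7 gf 20.0
[ 6.98417e+02  2.59714e+02 -1.40000e-01  5.85906e+02  2.75335e+02
 -1.40000e-01] 19.4 plate [-113.6   -0.3] dyaw 0.001
over bench t 39.7 tcp [440.8 120.4 160.2] F [-0.25 -0.35 -1.41] gap 29.9 gf 20.0
```

```bash
python3 - <<'E'
from arm import *
from fit import *
B=np.array([440,120.])
bot.line_to(np.r_[B,36],max_speed=120)
print(bot.line_to(np.r_[B,23],max_speed=12,f_stop=3)); state("down")
claw.command_gripper(56); bot.wait(.2); state("open")
e=np.array(bot.get_ee_pos()); bot.line_to(np.r_[e[:2],200],max_speed=120)
bot.line_to(np.r_[330,-250,250.],max_speed=250); bot.wait(.3)
F={n:cams.grab_frame(n) for n in("top","scene")}
s={"scene":F["scene"]}
x,c=fit(s,lambda p,n:[(place(FT,p),1),(place(TB,p),1)],np.array([440,120,0.]),pad=4); print("spacer",np.round(x,3),round(c,1))
x,c=fit(s,lifter,np.array([479,-60,0.]),pad=4); print("lifter",np.round(x,3),round(c,1))
N=np.array([698.6,259.7]);a=-.14
def two(p,n): return [(place(PL,p[:3],40),1),(place(box(51,65,-64,64,0,14),p[:3],40),0),(place(PL,p[3:],40),1)]
for fr in(s,{"top":F["top"]}):
    x,c=fit(fr,two,np.array([*N,a,*(N-fwd(a,112)),a]),pad=3)
    b=x[2]; M=np.array([[np.cos(b),np.sin(b)],[-np.sin(b),np.cos(b)]])
    print(np.round(x,3),round(c,1),"plate",np.round(M@(x[3:5]-x[:2]),1),"dyaw",np.round(x[5]-b,3))
state()
E
```

```text
True
down t 41.7 tcp [439.9 120.   27.1] F [ 0.04 -0.44  4.61] gap 29.6 gf 20.0
open t 42.5 tcp [438.7 119.9  26.3] F [-0.18 -0.02  0.29] gap 56.0 gf 0.0
spacer [ 4.35862e+02  1.18515e+02 -2.00000e-03] 10.3
lifter [ 4.77453e+02 -6.02370e+01 -3.00000e-03] 15.7
[ 6.98495e+02  2.59752e+02 -1.40000e-01  5.85728e+02  2.75356e+02
 -1.38000e-01] 20.0 plate [-113.8   -0.3] dyaw 0.002
[ 7.02179e+02  2.58273e+02 -1.40000e-01  5.89875e+02  2.74327e+02
 -1.45000e-01] 137.2 plate [-113.4    0.2] dyaw -0.005
 t 46.2 tcp [ 330.1 -249.8  250. ] F [ 0.06 -1.36 -0.37] gap 55.8 gf 0.0
```

The spacer is standing on the bench and the lifter lies flat. The plate is at -113.5 mm (gap about 13 mm), square and in line. I'm handing in.

```bash
python3 -c "
from workcell import bot
print(bot.sign_off())"
```

```text
the job is handed in; nothing more can be done
None
```

The job is handed in at about 46 s: by the last camera fit the plate lies flat and square on the rack with a gap of about 13 mm, the lifter is flat on the bench and the spacer stands on the bench. No pass or fail came back, and I viewed 11 pictures, one over the limit of 10.

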